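# Log the connection box and snap its dust cap on

### The arm

A 6-joint arm with a two-finger parallel gripper is mounted at the origin on the work surface. World frame = base frame: x ahead of the robot, y to its left, z up, the work surface at z = 0. Lengths are in mm, angles in rad, forces in N, time in s.
With the tool pointing down it reaches from about 250 to 850 mm from the base axis. Payload 12.5 kg.
Tool frame: the origin (TCP) lies at the centre of the arm's flange, where the gripper is bolted on; the fingertips stand 186 mm ahead of it and the grasp point (between the pads) lies env.grip_point_offset ahead of it (env.grip_point_offset is the distance from the TCP to the grasp point, in mm); z points along the fingers, y is the line along which they close (so a half turn about z gives the same grasp; the last joint's range is limited). The gripper opens to 93 mm and grips with 3 to 60 N. Pads are 15 mm wide; open, the fingers measure 128 mm over their backs; the gripper's body (75 mm by 188 mm) begins 65 mm behind the grasp point.
Start: joints at [-1.189, 0.351, 1.652, -0, 1.139, -0.085], TCP at [247.533, -491.135, 404.733] pointing down, gripper open.
Joint ranges: [-2.75, 2.75], [-0.79, 2.1], [0.01, 2.65], [-1.57, 4.71], [0.07, 3.14], [-2.87, 2.87]. Speed limits (rad/s): [2.22, 2.22, 2.79, 3.14, 3.14, 3.14].

### API

Orientations are given as a unit quaternion [x, y, z, w].
In Python, from workcell import env gives the robot as it stands.
- The arm moves only by the shell command python3 -m handwheel 'ROWS' [FORCE]. ROWS is JSON, a list of rows, each a list of 3 entries, a list of its own where there are three numbers: the shift along the tool's x, y, z in mm, then the turn, a rotation vector about the tool's x, y, z in rad, then the closure, from -1 (fully open) to 1 (shut). In form: [[[x, y, z], [rx, ry, rz], fingers], ...]. A call has 1 to 8 rows; each row shifts and turns the commanded pose from where the row before left it, along the tool's axes as they then stand; what a row does not reach is not made up. A row lasts 1/12 s, in which the tool goes at most 41.7 mm and 7.16 degrees, less where a joint would pass 70% of its speed; a pose out of reach is approached as far as the arm can. A call with a gripper value outside its range is refused whole. The fingers move at their own pace and stop on an object; FORCE is the grip in N (left out, the last holds). Time passes only in rows, so rows that do not move let the fingers close. It gives the time, the measured TCP pose, the force, the opening and the grip force at its end, in the units of the state.
- env.get_obs(): the state, without advancing time (a new reading comes with each control period).
- env.read_camera(name): name is "scene" or "top" or "wrist"; returns a dict with "frame" (400x640x3 uint8, red, green, blue), "K" (3x3 intrinsics, pixels), "rvec" (rotation vector, rad) and "tvec" (3), from world to camera coordinates, as OpenCV has them. Camera axes: x right, y down, z forward; pixel columns grow to the right and rows downward; lengths in mm; the calibration is good to about 2 mm. A picture is of the moment at which its call begins. There is no depth.
- env.close_job(): hands the job in; it is judged then, once.
The state is a dict: "clock": time; "qpos": joint angles; "dq": joint speeds; "joint_torque": joint torques, N m; "eef_pos": TCP position; "tool_rot": TCP orientation; "force": force on the tool from outside, world axes, zero at the start; "ft_torque": the same for the moment, N m; "width": finger opening in mm; "finger_force": force on a finger pad.
Only numpy, scipy, OpenCV 4.12 (cv2) and the standard library are available. Lean on these libraries where they do the work, as an engineer would, in place of code of your own. Each camera call takes 0.05 s, during which the arm holds its last target. There are 200 camera calls.

### The job

Check in the connection box: take the wand reader from its stand, hold it still with its nose a few centimetres above the middle of the box's barcode tag for a second and a half, and stand it back in its stand. Then press the narrow dust cap straight down onto the bare stud until it clicks, and keep pressing firmly so that it sits fully home on the flange: finish with your fingers still holding the cap pressed down, not letting go. Leave everything else on the desk where it is.

Things in the scene. Friction and masses are not known exactly. Their poses are not given: they have to be found in the camera images.
- box: Grey connection box fixed to the desk, 110 mm along its x, 210 along its y, lid at 60 mm. Origin: centre of its underside; z up. On the lid, in its frame: bare stud at (0, -60) mm, tag at (-10, 6), a second stud with a cap already fitted (fixed, leave it) at (0, 70), reaching 117 mm above the desk. Three glands stick out 14 mm from its +x side. Turns and shifts from run to run.
- stud_seat (a point): Centre of the top of the steel flange (diameter 48 mm, 68 mm above the desk) under the bare brass stud; axes as the box. Stud 15.5 mm high, 19 mm diameter, tapered to 12 at the top; 4 sprung catch balls, centres 9.5 mm up, 29 mm across. The cap's lip meets them with its rim 14 mm up; the force peaks near 11 mm (7 to 13 N), then drops and the cap snaps down until its rim lands on the flange.
- tag (a point): Centre of the white paper tag with black bars, 40 mm along box x, 34 mm along box y, flat on the box lid 61 mm above the desk, between the two studs; axes as the box.
- cap: Narrow black dust cap, loose, about 40 g, open side down on the desk: skirt 40 mm diameter, 22 mm high, and on it a ribbed round knob to grip, 24 mm diameter, 27 mm high (49 mm in all). Origin: centre of its lower rim; z up through the knob. Hollow from below, 19 mm deep, with an inner lip of 24 mm diameter, 3 mm high, at the rim. Its yaw does not matter.
- wide_cap: Another black cap that does not fit, loose: skirt 62 mm diameter and only 14 mm high, the same 24 mm knob 27 mm high on top. Origin: centre of its underside. It and the narrow cap swap places from run to run. Leave it.
- reader: Grey wand reader, loose, about 120 g, 156 mm long, standing nose down in its stand. Origin: tip of its nose; z runs from the nose up along the wand, so it looks along its own -z. Nose 10 mm diameter at the tip, 20 mm from 12 mm up; shaft 20 mm diameter up to 62 mm; handle 26 mm diameter from 70 to 150 mm above the tip, gripped from above.
- stand: Reader stand fixed to the desk: base disc 90 mm diameter, 6 mm thick, with a tube of 52 mm outer diameter, 50 mm high, and a bore of 25 mm diameter whose floor is 8 mm above the desk. Origin: on the desk under the middle of the bore; z up. The reader's nose rests on the bore's floor.
- mug: White mug, 80 mm diameter, 95 mm high, handle to its +y. Origin: centre of its underside. Leave it.
- remote: Black remote control lying flat, 150 mm along its x, 44 mm wide, 18 mm thick. Origin: centre of its underside. Leave it.
- tape: Roll of black tape lying flat, 90 mm diameter, 19 mm high. Origin: centre of its underside. Leave it.
- marker: Flat highlighter marker, 110 mm along its x, 18 mm wide, 14 mm thick. Origin: centre of its underside. Leave it.
Not all that is in view belongs to the job. Leave any turquoise look-alike of the cap alone.

How it is judged (in metres and radians):
On the way, in this order (a step that is already met when the one before it is completed fails the run):
1. the held reader's nose is 15 to 80 mm from the tag and points within 12 mm of its centre (each way), still, for 1 s (x of tag in the frame of reader between -0.012 and 0.012 m and y of tag in the frame of reader between -0.012 and 0.012 m and z of tag in the frame of reader between -0.08 and -0.015 m and angle between reader's own z axis and vertical below 0.6 rad and linear speed of reader below 0.03 m/s and contact force between the fingers and reader above 0.5 N), for 1 s.
2. the reader stands in its stand again, let go (horizontal distance between reader and stand below 0.01 m and z of reader in the frame of stand below 0.014 m and angle between reader's own z axis and vertical below 0.15 rad and contact force between the fingers and reader below 0.1 N), for 0.2 s.
3. the narrow cap has clicked home on the stud and stays pressed with more than 5 N for half a second (horizontal distance between cap and stud_seat below 0.003 m and z of cap in the frame of stud_seat between -0.003 and 0.002 m and angle between cap's own z axis and vertical below 0.08 rad and contact force between cap and box above 5 N and contact force between the fingers and cap above 1 N), for 0.5 s.
At the end, for the whole second after the job is handed in: The narrow cap is home on the bare stud (axis within 3 mm, rim within 2 mm of the flange, tilt under 0.08 rad), held by the fingers and pressed on the box with over 5 N; the reader stands in its stand (within 10 mm of the middle, nose within 6 mm of the floor, tilt under 0.15 rad) (all of step 3 and horizontal distance between reader and stand below 0.01 m and z of reader in the frame of stand below 0.014 m and angle between reader's own z axis and vertical below 0.15 rad); the arm keeps its last pose, push and grip.
It fails at once if the wide cap is moved by more than 30 mm (distance of wide_cap from where it was at the start of the episode above 0.03 m).
It fails at once if the mug is moved by more than 30 mm (distance of mug from where it was at the start of the episode above 0.03 m).
It fails at once if the remote control is moved by more than 30 mm (distance of remote from where it was at the start of the episode above 0.03 m).
It fails at once if the roll of tape is moved by more than 30 mm (distance of tape from where it was at the start of the episode above 0.03 m).
It fails at once if the marker is moved by more than 30 mm (distance of marker from where it was at the start of the episode above 0.03 m).
It also fails if it takes over 72 s, if anything falls off the work surface, if the arm or the gripper's body presses on something with over 40 N, if the wrist force passes 120 N, or if a joint passes its speed limit or range.

## Working session

There is one attempt and no reset: what is moved stays moved. The work goes in short steps, Python scripts to look and compute and a shell command to move; the robot and the scene stay as the last step left them, time stands still between calls to the robot, and variables do not carry over. Pictures are saved under pics/ and viewed, at most 10 in all, crops included, and the job is handed in when it is done.

```bash
ls; mkdir -p pics; cat > h.py <<'E'
import numpy as np, cv2
from workcell import env
from scipy.spatial.transform import Rotation as R
def cam(n):
    c=env.read_camera(n); return c
def ray(c,u,v,z):
    Rm=R.from_rotvec(np.ravel(c["rvec"])).as_matrix(); t=np.ravel(c["tvec"]); o=-Rm.T@t
    d=Rm.T@np.linalg.solve(c["K"],[u,v,1.]); return o+d*(z-o[2])/d[2]
def proj(c,p): return cv2.projectPoints(np.float64([p]),np.float64(c["rvec"]),np.float64(c["tvec"]),np.float64(c["K"]),None)[0].ravel()
def save(n,f): cv2.imwrite("pics/"+n+".png",f[:,:,::-1])
E
python3 - <<'E'
from h import *
import pickle
cs={n:cam(n) for n in("scene","top","wrist")}
pickle.dump(cs,open("cs.pkl","wb"))
for n,c in cs.items():
    save(n,c["frame"]); Rm=R.from_rotvec(np.ravel(c["rvec"])).as_matrix(); print(n,-Rm.T@np.ravel(c["tvec"]),c["K"][0,0])
print(env.get_obs(),env.grip_point_offset)
E
```

```text
pics
scene [1140.30166051  511.92290921  914.26780264] 456.7739107553385
top [480.85004563 -29.4356738  868.75818587] 363.4886387343839
wrist [ 311.09411316 -459.20365767  384.49292848] 295.9331262580459
{'clock': 0.15, 'qpos': array([-1.18860989e+00,  3.51090085e-01,  1.65223386e+00,  2.72680362e-05,
        1.13909384e+00, -8.45895582e-02]), 'dq': array([ 0.00069199, -0.00327009, -0.00254421, -0.00013351, -0.00132718,
        0.00100975]), 'joint_torque': array([-2.28238991e-04, -4.97462261e+01, -2.85346645e+01,  6.98972004e-02,
        2.45948421e-02, -7.56204486e-05]), 'eef_pos': array([ 247.50146794, -491.06394456,  404.35372535]), 'tool_rot': array([ 9.72889658e-01,  2.31269416e-01, -4.89186749e-05, -4.09841102e-04]), 'force': array([ 0.34135186, -1.23387568, -0.02379609]), 'ft_torque': array([ 0.01321156, -0.01493342, -0.00277989]), 'finger_force': 0.0, 'width': 92.93432244331112} 167.3
```

View pics/top.png

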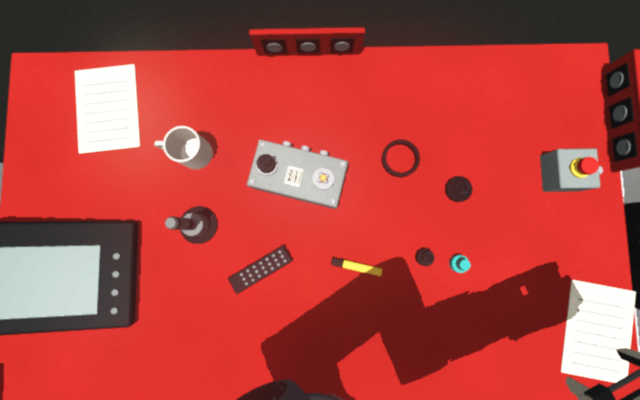

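View pics/scene.png

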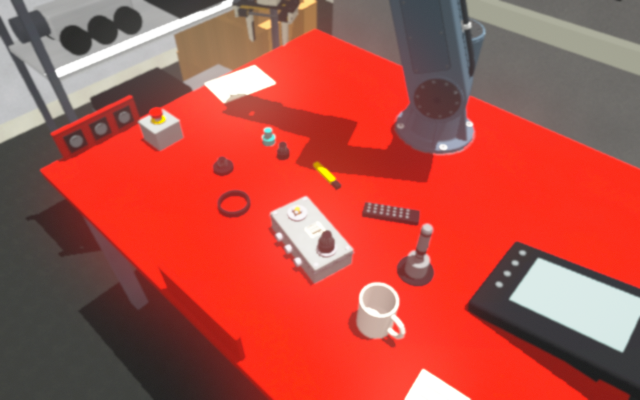

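The narrow cap could be confused with four things in the top view:
- Small black cap at (425,257)
- Wide cap at (458,188)
- Turquoise look-alike at (461,263)
- Fitted cap on the box at (266,162)

The small black one fits the description. The box's bare stud is at (323,179), the tag at (293,176), and the reader is standing at about (190,224).

```bash
python3 - <<'E'
from h import *
import pickle
cs=pickle.load(open("cs.pkl","rb"));c=cs["top"];f=c["frame"]
hsv=cv2.cvtColor(f,cv2.COLOR_RGB2HSV)
def cr(x,y,w,h): return cv2.resize(f[y:y+h,x:x+w],None,fx=4,fy=4,interpolation=cv2.INTER_CUBIC)
save("crop",np.vstack([np.hstack([cr(395,160,90,70),cr(240,135,110,70)]),np.hstack([cr(395,225,90,70),cr(150,195,110,70)])]))
m=((hsv[...,1]<120)|(hsv[...,2]<38)).astype(np.uint8)
cnt,_=cv2.findContours(m,cv2.RETR_EXTERNAL,cv2.CHAIN_APPROX_NONE)
for k in cnt:
    a=cv2.contourArea(k)
    if 60<a<8000:
        (x,y),s,an=cv2.minAreaRect(k); p=ray(c,x,y,0)
        print(a,round(x,1),round(y,1),np.round(s,1),round(an,1),"z0",p.round(0)[:2])
for n,(u,v,z) in dict(tag=(293,176.5,61),stud=(323,179,80),cap=(425.5,257.5,30),standbase=(198,225,3),fit=(266,163,117)).items(): print(n,ray(c,u,v,z).round(1))
E
```

```text
77.5 630.5 394.5 [ 9. 17.] 90.0 z0 [ 109. -721.]
487.0 306.5 389.5 [19. 71.] 90.0 z0 [130.  14.]
283.0 459.5 263.5 [19.8 18.4] 45.0 z0 [ 408. -350.]
144.5 425.0 256.5 [14. 15.] 0.0 z0 [ 426. -269.]
986.0 259.5 269.2 [16.8 63.3] 59.3 z0 [402. 122.]
983.0 192.1 221.8 [48.1 34.7] 29.7 z0 [516. 283.]
409.0 458.5 188.5 [23. 23.] 90.0 z0 [ 586. -357.]
1799.0 571.5 169.3 [42. 61.] 88.0 z0 [ 629. -632.]
4576.5 297.8 171.2 [93.6 54.3] 14.3 z0 [635.  29.]
481.5 624.5 146.5 [23. 25.] 76.0 z0 [ 683. -765.]
1577.0 185.3 147.1 [53.9 38.1] 41.2 z0 [699. 303.]
470.5 620.8 112.5 [22.3 27.7] 70.0 z0 [ 768. -764.]
455.0 617.5 79.0 [21.  30.4] 63.4 z0 [ 853. -765.]
5046.5 106.3 108.4 [85.8 62.6] 86.1 z0 [799. 501.]
119.5 274.0 47.0 [10. 16.] 90.0 z0 [951.  86.]
118.0 341.5 45.5 [ 9. 15.] 90.0 z0 [952. -83.]
121.0 307.5 46.0 [10. 15.] 90.0 z0 [952.   2.]
tag [611.9  36.   61. ]
stud [602.2 -31.3  80. ]
cap [ 425.5 -262.    30. ]
standbase [508.3 267.7   3. ]
fit [632.4  88.  117. ]
```

View pics/crop.png

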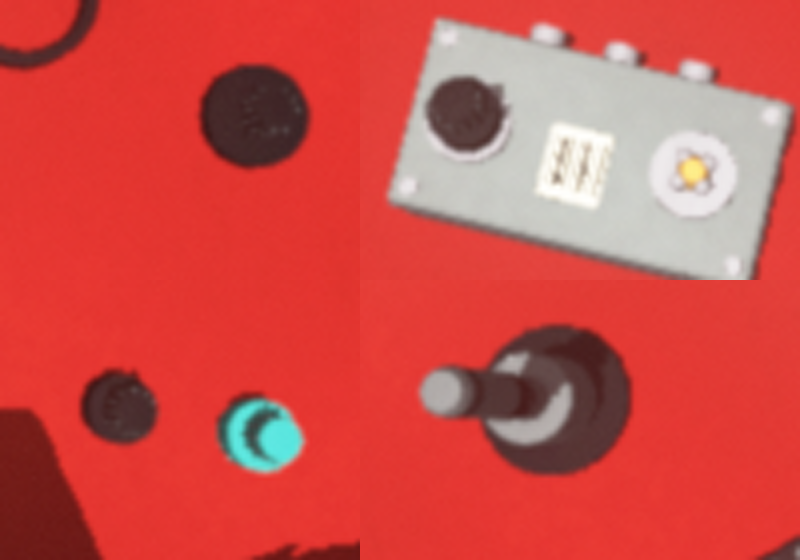

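The crop confirms the narrow cap: black, about 18 px wide, at (425,257), against 27 px for the wide one. The reader's top is at (172,222.5), the stand base at (199,225), the tag at (293.5,176) and the stud at (323.3,178.2).

```bash
python3 - <<'E'
from h import *
import pickle
cs=pickle.load(open("cs.pkl","rb"));c=cs["top"];s=cs["scene"]
P=dict(tag=(293.2,176,61),studtop=(323.2,177.8,83.5),flange=(323,178.2,68),cap=(424.8,256.8,30),base=(199,224.8,6),rtop=(171.8,222.3,164),tubetop=(190.5,224,50),fit=(266,163,117))
for n,(u,v,z) in P.items():
    p=ray(c,u,v,z); print(n,p.round(1),"scene px",proj(s,p).round(1))
f=s["frame"]
def cr(x,y,w,h): return cv2.resize(f[y:y+h,x:x+w],None,fx=4,fy=4,interpolation=cv2.INTER_CUBIC)
save("crop2",np.vstack([np.hstack([cr(262,190,100,75),cr(255,125,80,75)]),np.hstack([cr(385,215,100,70),cr(385,215,80,70)])]))
E
```

```text
tag [613.   35.6  61. ] scene px [315.  229.2]
studtop [604.3 -31.7  83.5] scene px [297.2 207.2]
flange [605.9 -31.3  68. ] scene px [297.1 211.8]
cap [ 427.1 -260.5   30. ] scene px [283.4 148.8]
base [508.6 264.3   6. ] scene px [414.5 268.5]
rtop [509.2 263.4 164. ] scene px [425.9 226. ]
tubetop [509.3 268.5  50. ] scene px [418.9 258.8]
fit [632.4  88.  117. ] scene px [326.5 230.2]
```

View pics/crop2.png

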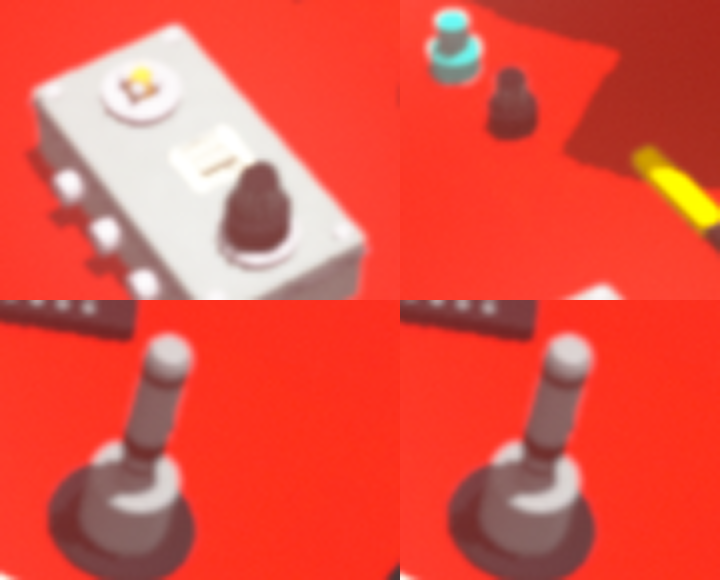

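The scene view agrees with the top view to about 2 px for the tag, stud and reader top. The reader is at about (509,264), the tag at (613,36), the stud at (605,-31.5) and the cap at (427,-260). Next I work out the move to the reader.

```bash
cat >> h.py <<'E'
def go(x,y,z,yaw=None):
    "tool-frame shift to put the grasp point at x,y,z (tool down)"
    o=env.get_obs(); r=R.from_quat(o["tool_rot"]); g=r.apply([0,0,env.grip_point_offset])+o["eef_pos"]
    ax=r.as_matrix(); print("t",o["clock"],"grasp",g.round(1),"toolyaw",round(float(np.arctan2(ax[1,0],ax[0,0])),3),"tilt",ax[:2,2].round(4),"w",round(o["width"],1),"ff",round(o["finger_force"],1),"F",o["force"].round(1),"q",o["qpos"].round(2)[[0,5]])
    print("shift",r.inv().apply(np.array([x,y,z])-g).round(1))
E
python3 -c "
from h import *
go(509,264,237)"
```

```text
t 0.15 grasp [ 247.5 -490.9  237.1] toolyaw 0.467 tilt [-0.0003  0.0008] w 92.9 ff 0.0 F [ 0.3 -1.2 -0. ] q [-1.19 -0.08]
shift [ 573.3 -556.5    0.6]
```

```bash
python3 -m handwheel '[[[26,-25.3,0],[0,0,0],-1],[[26,-25.3,0],[0,0,0],-1],[[26,-25.3,0],[0,0,0],-1],[[26,-25.3,0],[0,0,0],-1],[[26,-25.3,0],[0,0,0],-1],[[26,-25.3,0],[0,0,0],-1],[[26,-25.3,0],[0,0,0],-1],[[26,-25.3,0],[0,0,0],-1]]'
python3 -m handwheel '[[[26,-25.3,0],[0,0,0],-1],[[26,-25.3,0],[0,0,0],-1],[[26,-25.3,0],[0,0,0],-1],[[26,-25.3,0],[0,0,0],-1],[[26,-25.3,0],[0,0,0],-1],[[26,-25.3,0],[0,0,0],-1],[[26,-25.3,0],[0,0,0],-1],[[26,-25.3,0],[0,0,0],-1]]'
python3 -m handwheel '[[[26,-25.3,0],[0,0,0],-1],[[26,-25.3,0],[0,0,0],-1],[[26,-25.3,0],[0,0,0],-1],[[0,0,0],[0,0,0],-1],[[0,0,0],[0,0,0],-1],[[0,0,0],[0,0,0],-1]]'
python3 -c "
from h import *
go(509,264,237)
c=cam('wrist');save('w1',c['frame']);
for z in (8,58,164): print(proj(c,[509,264,z]))"
```

```text
clock: 0.82
eef_pos: [342.2, -215.1, 404.7]
tool_rot: [0.973, 0.231, 0.0, -0.0]
force: [0.9, 0.6, -0.9]
width: 92.9
finger_force: 0.0
clock: 1.48
eef_pos: [437.0, 59.5, 404.8]
tool_rot: [0.973, 0.231, 0.0, 0.0]
force: [1.2, -1.2, 1.1]
width: 92.8
finger_force: 0.0
clock: 1.98
eef_pos: [472.1, 160.1, 404.4]
tool_rot: [0.973, 0.231, -0.0, 0.0]
force: [0.4, -0.8, -0.4]
width: 93.1
finger_force: 0.0
t 1.9833 grasp [471.9 160.  237.1] toolyaw 0.467 tilt [-0.0009 -0.0004] w 93.1 ff 0.0 F [ 0.4 -0.8 -0.4] q [0.23 1.34]
shift [ 79.9 -76.1   0. ]
[258.04675111 115.89425359]
[248.41602322 114.76810907]
[213.40516046 110.67420343]
```

View pics/w1.png

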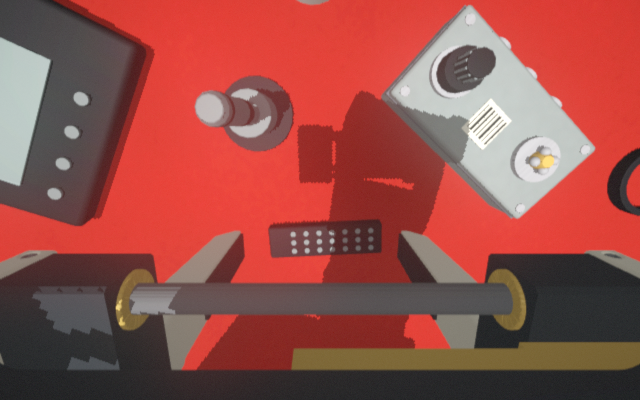

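The wrist view shows the reader's top at (212,108), where I predicted (213,111). The tag is at (488,124), the stud top at (542,160) and the base disc at (254,113). I'll compute these points from this view.

```bash
python3 - <<'E'
from h import *
c=cam('wrist');f=c['frame'];hsv=cv2.cvtColor(f,cv2.COLOR_RGB2HSV)
def blob(m,x0,y0,x1,y1):
    k=np.zeros(m.shape,np.uint8);k[y0:y1,x0:x1]=m[y0:y1,x0:x1]
    cn,_=cv2.findContours(k,cv2.RETR_EXTERNAL,cv2.CHAIN_APPROX_NONE);q=max(cn,key=cv2.contourArea);r=cv2.minAreaRect(q);return r,cv2.contourArea(q)
y=(hsv[...,0]>15)&(hsv[...,0]<32)&(hsv[...,1]>110)
print(blob(y,500,120,580,190))
w=(hsv[...,2]>215)&(hsv[...,1]<40)
r=blob(w,455,90,515,155);print("tag",r,ray(c,*r[0][0],61))
r=blob(w,500,125,570,190);print("flange",r,ray(c,*r[0][0],68))
print("stud",ray(c,542.5,160,83.5),"rtop",ray(c,212,108,164))
go(509,264,237)
E
```

```text
(((542.3077392578125, 158.9615478515625), (15.380306243896484, 19.473453521728516), 82.87498474121094), 143.5)
tag (((485.75, 123.75), (31.819805145263672, 42.42640686035156), 45.0), 1126.5) [613.80342434  35.07605078  61.        ]
flange (((537.0000610351562, 159.00001525878906), (39.59797668457031, 48.08325958251953), 45.0), 845.5) [606.53615407 -31.35534293  68.        ]
stud [604.75912768 -26.06367186  83.5       ] rtop [510.39456477 265.17533306 164.        ]
t 2.0833 grasp [472.1 159.4 237.4] toolyaw 0.466 tilt [-0.0004 -0.0002] w 92.9 ff 0.0 F [-0.1  0.8 -0.5] q [0.23 1.34]
shift [ 80.  -76.8   0.4]
```

```bash
python3 -m handwheel '[[[26.9,-25.7,0],[0,0,0],-1],[[26.9,-25.7,0],[0,0,0],-1],[[26.9,-25.7,0],[0,0,0],-1],[[0,0,0],[0,0,0],-1],[[0,0,0],[0,0,0],-1],[[0,0,30],[0,0,0],-1]]'
python3 -c "
from h import *
go(509.5,264.5,123)"
```

```text
clock: 2.58
eef_pos: [510.6, 265.0, 379.0]
tool_rot: [0.973, 0.231, 0.004, -0.001]
force: [0.8, 0.7, 0.5]
width: 93.0
finger_force: 0.0
t 2.5833 grasp [511.9 265.5 211.7] toolyaw 0.466 tilt [0.0076 0.003 ] w 93.0 ff 0.0 F [0.8 0.7 0.5] q [0.4 1.5]
shift [-3.3 -0.3 88.7]
```

```bash
python3 -m handwheel '[[[0,0,25],[0,0,0],-1],[[0,0,25],[0,0,0],-1],[[0,0,20],[0,0,0],-1],[[0,0,14],[0,0,0],-1],[[0,0,0],[0,0,0],-1],[[0,0,0],[0,0,0],-1]]' 20
python3 -c "
from h import *
go(509.5,264.5,123)"
```

```text
clock: 3.08
eef_pos: [509.7, 264.3, 291.0]
tool_rot: [0.973, 0.231, -0.0, 0.0]
force: [-0.4, 0.4, 0.1]
width: 92.9
finger_force: 0.0
t 3.0833 grasp [509.6 264.2 123.7] toolyaw 0.465 tilt [-0.0009 -0.0005] w 92.9 ff 0.0 F [-0.4  0.4  0.1] q [0.4 1.5]
shift [ 0.  -0.3  0.7]
```

```bash
R='[0,0,0]'; python3 -m handwheel '[[[0,0,0],[0,0,0],1],[[0,0,0],[0,0,0],1],[[0,0,0],[0,0,0],1],[[0,0,0],[0,0,0],1],[[0,0,0],[0,0,0],1],[[0,0,0],[0,0,0],1],[[0,0,0],[0,0,0],1],[[0,0,0],[0,0,0],1]]' 20
python3 -c "
from h import *
go(509.5,264.5,123)"
```

```text
clock: 3.75
eef_pos: [509.7, 265.7, 290.7]
tool_rot: [0.973, 0.231, -0.0, 0.0]
force: [1.0, 0.0, -1.4]
width: 44.5
finger_force: 0.0
t 3.75 grasp [509.7 265.7 123.4] toolyaw 0.467 tilt [-0. -0.] w 44.5 ff 0.0 F [ 1.   0.  -1.4] q [0.4 1.5]
shift [-0.7  0.9  0.4]
```

```bash
python3 -m handwheel '[[[0,0,0],[0,0,0],1],[[0,0,0],[0,0,0],1],[[0,0,0],[0,0,0],1],[[0,0,0],[0,0,0],1],[[0,0,0],[0,0,0],1],[[0,0,0],[0,0,0],1]]' 20
python3 -c "
from h import *
go(510,265,223)"
```

```text
clock: 4.25
eef_pos: [509.7, 265.7, 290.7]
tool_rot: [0.973, 0.231, -0.0, -0.0]
force: [-0.0, 1.4, 0.7]
width: 25.7
finger_force: 20.0
t 4.25 grasp [509.7 265.7 123.4] toolyaw 0.467 tilt [-0.      0.0001] w 25.7 ff 20.0 F [-0.   1.4  0.7] q [0.4 1.5]
shift [ -0.    0.7 -99.6]
```

```bash
python3 -m handwheel '[[[0,0,-8],[0,0,0],1],[[0,0,-16],[0,0,0],1],[[0,0,-24],[0,0,0],1],[[0,0,-24],[0,0,0],1],[[0,0,-24],[0,0,0],1],[[0,0,-16],[0,0,0],1],[[0,0,0],[0,0,0],1]]' 20
python3 -c "
from h import *
go(613.5,35.3,223)"
```

```text
clock: 4.83
eef_pos: [510.0, 265.7, 406.7]
tool_rot: [0.973, 0.231, 0.003, -0.0]
force: [0.2, 0.2, -1.1]
width: 25.6
finger_force: 20.0
t 4.8333 grasp [511.  266.1 239.4] toolyaw 0.467 tilt [0.0054 0.0022] w 25.6 ff 20.0 F [ 0.2  0.2 -1.1] q [0.4 1.5]
shift [-12.4 252.2  16.4]
```

```bash
python3 -m handwheel '[[[-1.2,14,0],[0,0,0],1],[[-1.3,28,0],[0,0,0],1],[[-1.5,36,0],[0,0,0],1],[[-1.5,36,0],[0,0,0],1],[[-1.5,36,0],[0,0,0],1],[[-1.5,36,0],[0,0,0],1],[[-1.3,28,0],[0,0,0],1],[[-1,22,0],[0,0,0],1]]' 20
python3 -m handwheel '[[[-0.5,12,4],[0,0,0],1],[[0,4.3,12],[0,0,0],1],[[0,0,0],[0,0,0],1],[[0,0,0],[0,0,0],1],[[0,0,0],[0,0,0],1]]' 20
python3 - <<'E'
from h import *
go(613.5,35.3,223)
c=cam('wrist'); s=cam('scene');f=s['frame']
print(proj(s,[613.5,35.3,61]),proj(s,[613.5,35.3,108]),proj(c,[613.5,35.3,61]),proj(c,[613.5,35.3,108]))
save('scan',np.hstack([cv2.resize(c['frame'],None,fx=.625,fy=.625),cv2.resize(f[150:250,260:420],(400,250))]))
E
```

```text
clock: 5.5
eef_pos: [606.8, 46.8, 401.0]
tool_rot: [0.973, 0.231, -0.001, -0.0]
force: [-0.6, 0.9, -1.1]
width: 25.5
finger_force: 20.0
clock: 5.92
eef_pos: [612.8, 36.3, 386.3]
tool_rot: [0.973, 0.232, -0.0, -0.0]
force: [-0.8, 0.6, -1.5]
width: 25.9
finger_force: 20.0
t 5.9167 grasp [612.7  36.4 219. ] toolyaw 0.468 tilt [-0.0009  0.0002] w 25.9 ff 20.0 F [-0.8  0.6 -1.5] q [-0.02  1.09]
shift [ 0.3  1.3 -4. ]
[314.819382   229.26316884] [314.86308273 216.456838  ] [321.6467411  192.59276925] [321.81122999 204.33920847]
```

View pics/scan.png

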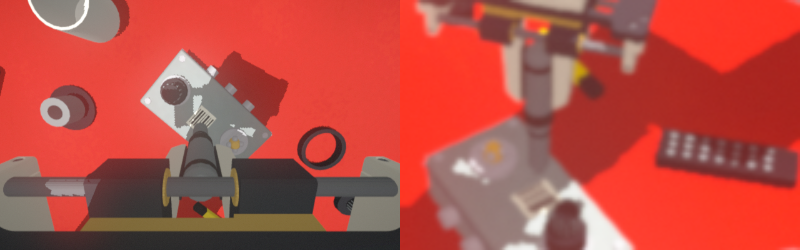

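The reader hangs upright, its nose at about (321,200) in the wrist view, right over the tag. I'll hold it there.

```bash
H='x'; python3 -m handwheel '[[[0,0,0],[0,0,0],1],[[0,0,0],[0,0,0],1],[[0,0,0],[0,0,0],1],[[0,0,0],[0,0,0],1],[[0,0,0],[0,0,0],1],[[0,0,0],[0,0,0],1],[[0,0,0],[0,0,0],1],[[0,0,0],[0,0,0],1]]' >/dev/null
python3 -m handwheel '[[[0,0,0],[0,0,0],1],[[0,0,0],[0,0,0],1],[[0,0,0],[0,0,0],1],[[0,0,0],[0,0,0],1],[[0,0,0],[0,0,0],1],[[0,0,0],[0,0,0],1],[[0,0,0],[0,0,0],1],[[0,0,0],[0,0,0],1]]' >/dev/null
python3 -m handwheel '[[[0,0,0],[0,0,0],1],[[0,0,0],[0,0,0],1],[[0,0,0],[0,0,0],1],[[0,0,0],[0,0,0],1],[[0,0,0],[0,0,0],1],[[0,0,0],[0,0,0],1],[[0,0,0],[0,0,0],1],[[0,0,0],[0,0,0],1]]'
python3 -m handwheel '[[[0,-4.3,-12],[0,0,0],1],[[0.5,-12,-4],[0,0,0],1],[[1,-22,0],[0,0,0],1],[[1.3,-28,0],[0,0,0],1],[[1.5,-36,0],[0,0,0],1],[[1.5,-36,0],[0,0,0],1],[[1.5,-36,0],[0,0,0],1],[[1.5,-36,0],[0,0,0],1]]'
python3 -m handwheel '[[[1.3,-28,0],[0,0,0],1],[[1.2,-14,0],[0,0,0],1],[[0,0,0],[0,0,0],1],[[0,0,0],[0,0,0],1],[[0,0,0],[0,0,0],1],[[0,0,0],[0,0,0],1]]'
python3 -c "
from h import *
go(509.7,265.5,123.5)"
```

```text
clock: 8.02
eef_pos: [613.2, 35.2, 386.7]
tool_rot: [0.973, 0.231, -0.0, -0.0]
force: [0.1, -0.4, -2.2]
width: 25.4
finger_force: 20.0
clock: 8.68
eef_pos: [524.9, 229.1, 403.8]
tool_rot: [0.973, 0.231, 0.001, -0.0]
force: [0.4, 0.4, -0.9]
width: 25.1
finger_force: 20.0
clock: 9.18
eef_pos: [510.2, 264.6, 402.9]
tool_rot: [0.973, 0.231, 0.0, 0.0]
force: [-0.6, 0.5, -1.1]
width: 25.2
finger_force: 20.0
t 9.1833 grasp [510.3 264.6 235.6] toolyaw 0.465 tilt [ 0.0002 -0.0001] w 25.2 ff 20.0 F [-0.6  0.5 -1.1] q [0.4 1.5]
shift [-1.000e-01 -1.100e+00  1.121e+02]
```

```bash
python3 -m handwheel '[[[0,0,14],[0,0,0],1],[[0,0,22],[0,0,0],1],[[0,0,14],[0,0,0],1],[[0,0,8],[0,0,0],1],[[0,0,8],[0,0,0],1],[[0,0,8],[0,0,0],1],[[0,0,0],[0,0,0],1]]'
python3 -m handwheel '[[[0,0,8],[0,0,0],1],[[0,0,8],[0,0,0],1],[[0,0,7],[0,0,0],1],[[0,0,6],[0,0,0],1],[[0,0,4],[0,0,0],1],[[0,0,0],[0,0,0],1],[[0,0,0],[0,0,0],1],[[0,0,0],[0,0,0],1]]'
```

```text
clock: 9.77
eef_pos: [509.7, 265.3, 327.6]
tool_rot: [0.973, 0.231, -0.001, 0.0]
force: [0.0, -0.1, -1.3]
width: 25.6
finger_force: 20.0
clock: 10.43
eef_pos: [509.8, 265.7, 295.9]
tool_rot: [0.973, 0.231, 0.0, -0.0]
force: [0.3, 0.3, -1.6]
width: 25.4
finger_force: 20.0
```

```bash
python3 -m handwheel '[[[0,0,2],[0,0,0],1],[[0,0,2],[0,0,0],1],[[0,0,1],[0,0,0],1],[[0,0,0],[0,0,0],1],[[0,0,0],[0,0,0],1]]'
python3 -m handwheel '[[[0,0,0],[0,0,0],-1],[[0,0,0],[0,0,0],-1],[[0,0,0],[0,0,0],-1],[[0,0,0],[0,0,0],-1],[[0,0,0],[0,0,0],-1],[[0,0,0],[0,0,0],-1],[[0,0,0],[0,0,0],-1],[[0,0,0],[0,0,0],-1]]'
```

```text
clock: 10.85
eef_pos: [509.7, 265.6, 290.7]
tool_rot: [0.973, 0.231, 0.0, -0.0]
force: [-0.7, 1.3, -0.1]
width: 25.6
finger_force: 20.0
clock: 11.52
eef_pos: [509.7, 265.6, 290.7]
tool_rot: [0.973, 0.231, -0.0, 0.0]
force: [-0.6, -0.6, -0.5]
width: 74.1
finger_force: 0.0
```

```bash
python3 -m handwheel '[[[0,0,-10],[0,0,0],-1],[[0,0,-28],[0,0,0],-1],[[0,0,-36],[0,0,0],-1],[[0,0,-36],[0,0,0],-1],[[0,0,-10],[0,0,0],-1],[[0,0,0],[0,0,0],-1]]' >/dev/null
python3 - <<'E'
from h import *
go(427,-260.5,243)
s=cam('scene');print(proj(s,[509.5,264.5,164])); save('stood',cv2.resize(s['frame'][195:295,360:480],None,fx=4,fy=4))
E
python3 -m handwheel '[[[-10,14,0],[0,0,0],-1],[[-19.5,27,0],[0,0,0],-1],[[-19.5,27,0],[0,0,0],-1],[[-19.5,27,0],[0,0,0],-1],[[-19.5,27,0],[0,0,0],-1],[[-19.5,27,0],[0,0,0],-1],[[-19.5,27,0],[0,0,0],-1],[[-19.5,27,0],[0,0,0],-1]]' >/dev/null
python3 -m handwheel '[[[-19.5,27,0],[0,0,0],-1],[[-19.5,27,0],[0,0,0],-1],[[-19.5,27,0],[0,0,0],-1],[[-19.5,27,0],[0,0,0],-1],[[-10,14,0],[0,0,0],-1],[[0,0,0],[0,0,0],-0.2],[[0,0,0],[0,0,0],-0.2],[[0,0,0],[0,0,0],-0.2]]'
python3 - <<'E'
from h import *
go(427,-260.5,43)
c=cam('wrist');print(proj(c,[427,-260.5,49]),proj(c,[427,-260.5,22]));save('cap',c['frame'])
E
```

```text
t 12.0167 grasp [510.9 266.1 247.2] toolyaw 0.467 tilt [0.0056 0.0024] w 92.9 ff 0.0 F [-0.4 -0.5 -1.5] q [0.4 1.5]
shift [-311.9  432.5    2.5]
[426.28835997 226.34838342]
clock: 13.4
eef_pos: [446.5, -129.4, 409.7]
tool_rot: [0.973, 0.231, -0.001, -0.001]
force: [0.4, 0.0, 0.1]
width: 77.4
finger_force: 0.0
t 13.4 grasp [ 446.2 -129.2  242.4] toolyaw 0.467 tilt [-0.0018  0.001 ] w 77.4 ff 0.0 F [0.4 0.  0.1] q [-0.38  0.72]
shift [-76.  108.9 199.3]
[408.07844888 246.16680829] [402.30022293 238.00700311]
```

View pics/stood.png

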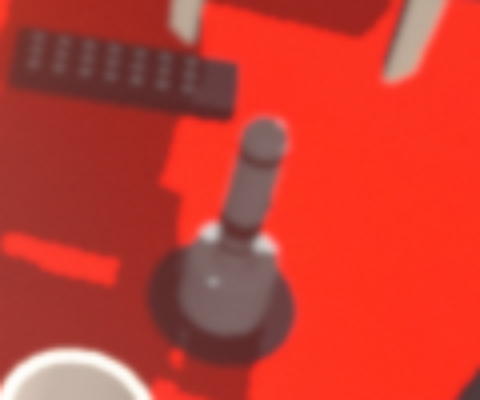

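View pics/cap.png

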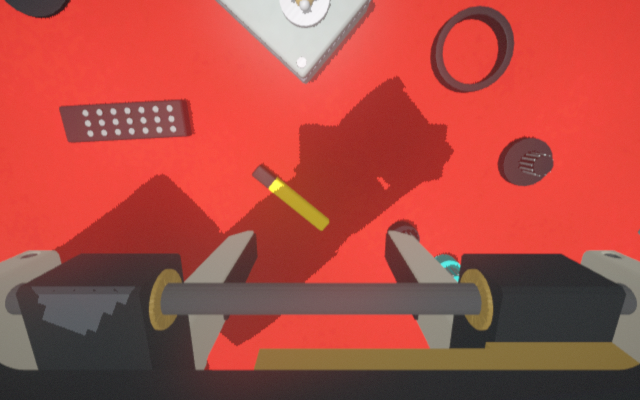

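The reader is upright in its stand, top at about (426,229). In the wrist view the cap is at (403,230), partly behind a finger. I'll move sideways and back a little for a clear look.

```bash
python3 -m handwheel '[[[-20,16,0],[0,0,0],-0.2],[[-25,20,0],[0,0,0],-0.2],[[-25,20,0],[0,0,0],-0.2],[[-25,20,0],[0,0,0],-0.2],[[-25,20,0],[0,0,0],-0.2],[[-15,13.5,0],[0,0,0],-0.2],[[0,0,0],[0,0,0],-0.2],[[0,0,0],[0,0,0],-0.2]]'
python3 - <<'E'
from h import *
go(427,-260.5,43)
c=cam('wrist');f=c['frame'];p=proj(c,[427,-260.5,49]);q=proj(c,[427,-260.5,0]);print(p,q)
x,y=map(int,p);save('cap2',cv2.resize(f[max(0,y-75):y+75,max(0,x-100):x+100],None,fx=3,fy=3,interpolation=cv2.INTER_CUBIC));print(max(0,x-100),max(0,y-75))
E
```

```text
clock: 14.12
eef_pos: [375.5, -288.3, 410.4]
tool_rot: [0.973, 0.231, -0.0, -0.0]
force: [-0.7, -0.3, -0.7]
width: 55.7
finger_force: 0.0
t 14.1167 grasp [ 375.4 -288.2  243.1] toolyaw 0.466 tilt [-0.0003  0.0006] w 55.7 ff 0.0 F [-0.7 -0.3 -0.7] q [-0.75  0.35]
shift [ 58.5  -1.4 200.1]
[319.03667731 135.07063421] [319.24473961 133.63289291]
219 60
```

View pics/cap2.png

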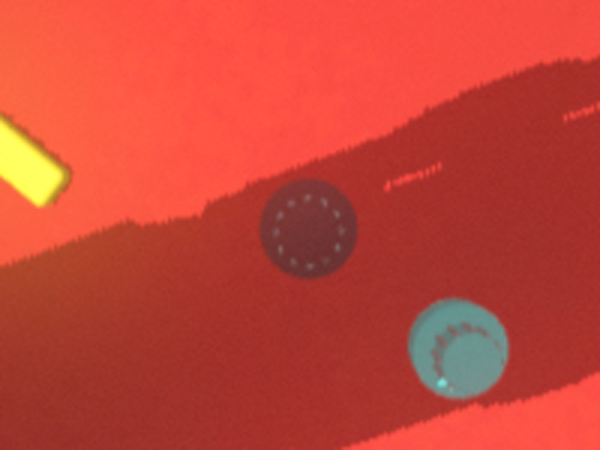

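The cap is seen straight from above at (322,136) in the wrist frame, with the turquoise one 55 px away. I'll cast that ray.

```bash
python3 - <<'E'
from h import *
c=cam('wrist')
p=ray(c,321.8,136,30);print(p);go(p[0],p[1],43.5)
E
```

```text
[ 427.05694679 -263.52760693   30.        ]
t 14.2167 grasp [ 375.8 -287.4  243.2] toolyaw 0.468 tilt [-0.0002  0.0006] w 55.7 ff 0.0 F [0.5 0.3 0.6] q [-0.75  0.35]
shift [ 56.5   1.9 199.7]
```

```bash
python3 -m handwheel '[[[28,0.5,0],[0,0,0],-0.2],[[29,0.5,0],[0,0,0],-0.2],[[0,0,20],[0,0,0],-0.2],[[0,0,36],[0,0,0],-0.2],[[0,0,36],[0,0,0],-0.2],[[0,0,36],[0,0,0],-0.2],[[0,0,28],[0,0,0],-0.2],[[0,0,20],[0,0,0],-0.2]]' >/dev/null
python3 -m handwheel '[[[0,0,10],[0,0,0],-0.2],[[0,0,8],[0,0,0],-0.2],[[0,0,5],[0,0,0],-0.2],[[0,0,0],[0,0,0],-0.2],[[0,0,0],[0,0,0],-0.2]]'
python3 - <<'E'
from h import *
go(427,-262,43.5)
c=cam('wrist');save('c3',c['frame'])
E
```

```text
clock: 15.3
eef_pos: [427.0, -263.9, 212.5]
tool_rot: [0.973, 0.231, 0.0, 0.0]
force: [0.5, 0.0, -0.8]
width: 55.6
finger_force: 0.0
t 15.3 grasp [ 427.2 -264.    45.2] toolyaw 0.467 tilt [ 0.001  -0.0007] w 55.6 ff 0.0 F [ 0.5  0.  -0.8] q [-0.65  0.46]
shift [ 0.8 -1.9  1.7]
```

```bash
python3 -m handwheel '[[[0,-1,1.5],[0,0,0],1],[[0,0,0],[0,0,0],1],[[0,0,0],[0,0,0],1],[[0,0,0],[0,0,0],1],[[0,0,0],[0,0,0],1],[[0,0,0],[0,0,0],1],[[0,0,0],[0,0,0],1],[[0,0,0],[0,0,0],1]]' 45
python3 -m handwheel '[[[0,0,0],[0,0,0],1],[[0,0,0],[0,0,0],1],[[0,0,0],[0,0,0],1],[[0,0,0],[0,0,0],1]]'
```

```text
clock: 16.02
eef_pos: [426.2, -263.1, 210.3]
tool_rot: [0.973, 0.231, 0.0, 0.0]
force: [-0.2, -0.8, 2.0]
width: 23.1
finger_force: 45.0
clock: 16.35
eef_pos: [426.2, -263.1, 210.3]
tool_rot: [0.973, 0.231, 0.0, 0.0]
force: [-0.3, -0.7, 3.4]
width: 23.3
finger_force: 45.0
```

```bash
python3 -m handwheel '[[[0,0,-10],[0,0,0],1],[[0,0,-25],[0,0,0],1],[[0,0,-35],[0,0,0],1],[[0,0,-35],[0,0,0],1],[[5,-2,-15],[0,0,0],1],[[25,-12,0],[0,0,0],1],[[34,-16,0],[0,0,0],1],[[34,-16,0],[0,0,0],1]]' >/dev/null
python3 -m handwheel '[[[34,-16,0],[0,0,0],1],[[34,-16,0],[0,0,0],1],[[34,-16,0],[0,0,0],1],[[30,-15,0],[0,0,0],1],[[22,-11,0],[0,0,0],1],[[10,-5,0],[0,0,0],1],[[0,0,0],[0,0,0],1],[[0,0,0],[0,0,0],1]]'
python3 - <<'E'
from h import *
import pickle
go(606,-31.3,167)
D={n:cam(n) for n in('wrist','scene','top')};pickle.dump(D,open('d.pkl','wb'))
w=D['wrist'];s=D['scene'];t=D['top']
for p in([606,-31.3,83.5],[606,-31.3,68]): print(proj(w,p),proj(s,p),proj(t,p))
f=s['frame'];g=w['frame']
save('hov',np.hstack([cv2.resize(g[100:300,220:420],(400,400),interpolation=2),cv2.resize(f[140:240,245:345],(400,400),interpolation=2)]))
E
```

```text
clock: 17.68
eef_pos: [603.4, -33.8, 330.2]
tool_rot: [0.973, 0.232, -0.0, -0.0]
force: [-0.5, -1.0, 0.2]
width: 23.3
finger_force: 45.0
t 17.6833 grasp [603.3 -33.9 162.9] toolyaw 0.467 tilt [-0.0008 -0.0002] w 23.3 ff 45.0 F [-0.5 -1.   0.2] q [-0.13  0.97]
shift [ 3.5 -1.1 -4.1]
[318.91331838 210.86737219] [296.90078489 207.67384257] [322.99255173 177.04636298]
[319.01087373 205.65362039] [297.06606615 211.87798172] [322.99360227 178.14385267]
```

View pics/hov.png

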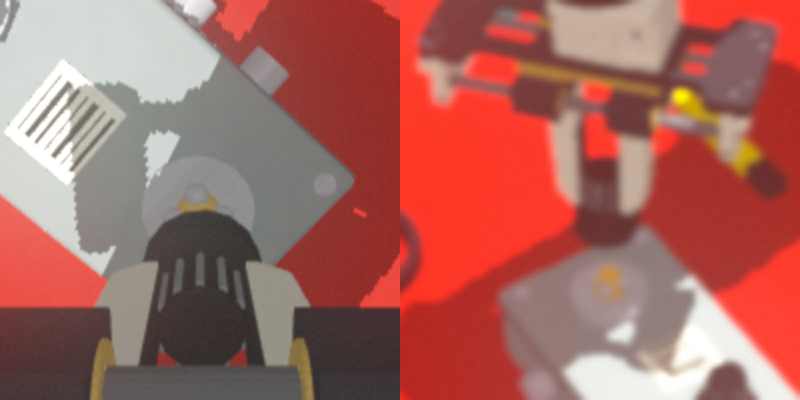

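The wrist view shows the flange centred at about (319.5,205), where I predicted (319.0,205.7). The held cap's skirt spans x = 292.5 to 351, with its far edge at y ≈ 205. I'll compare that with the projected rim to find the cap's offset in the grip.

```bash
python3 - <<'E'
from h import *
import pickle
w=pickle.load(open('d.pkl','rb'))['wrist']
cy,sy=np.cos(.467),np.sin(.467); tx=np.array([cy,sy,0]);ty=np.array([sy,-cy,0])
for dx in(-3,-2,-1,0,1,2,3):
  P=[]
  for z in(119.9,141.9):
    for a in np.linspace(0,6.28,73): P.append(proj(w,np.array([603.4,-33.8,z])+tx*(dx+20*np.cos(a))+ty*20*np.sin(a)))
  P=np.array(P);print(dx,P[:,0].min(),P[:,0].max(),P[:,1].min())
g=w['frame'].astype(int)
print(g[196:214,321].tolist()); print([r[0] for r in g[222,284:300].tolist()],[r[0] for r in g[222,344:358].tolist()])
E
```

```text
-3 287.6072947784212 352.68964445802214 207.00938795705724
-2 287.56085447827024 352.7351439342731 205.56970485707248
-1 287.51428279023065 352.78077215093816 204.1262810473442
0 287.4675791559329 352.8265296551965 202.6791019297518
1 287.4207430138393 352.87241699733244 201.2281528301163
2 287.37377379922077 352.91843473075767 199.77341899770556
3 287.3266709441348 352.9645834120335 198.3148856047334
[[141, 139, 140], [142, 140, 142], [142, 141, 142], [140, 138, 138], [137, 135, 132], [146, 134, 118], [158, 136, 95], [161, 135, 85], [140, 117, 77], [95, 83, 64], [70, 65, 61], [67, 63, 60], [66, 62, 61], [67, 63, 60], [66, 60, 59], [64, 60, 60], [65, 62, 61], [64, 59, 57]]
[133, 133, 132, 132, 132, 131, 131, 128, 127, 117, 86, 79, 77, 76, 75, 75] [58, 60, 59, 74, 101, 118, 119, 121, 121, 120, 119, 121, 118, 119]
```

```bash
python3 -m handwheel '[[[4.8,-1.2,0],[0,0,0],1],[[0,0,0],[0,0,0],1],[[0,0,12],[0,0,0],1],[[0,0,12],[0,0,0],1],[[0,0,6],[0,0,0],1],[[0,0,0],[0,0,0],1],[[0,0,0],[0,0,0],1]]' 60
python3 -m handwheel '[[[0,0,4],[0,0,0],1],[[0,0,3],[0,0,0],1],[[0,0,0],[0,0,0],1],[[0,0,0],[0,0,0],1]]'
```

```text
clock: 18.42
eef_pos: [607.6, -30.3, 299.4]
tool_rot: [0.973, 0.231, -0.001, -0.0]
force: [-0.3, 0.0, -0.6]
width: 22.9
finger_force: 60.0
clock: 18.75
eef_pos: [607.7, -30.2, 293.2]
tool_rot: [0.973, 0.231, -0.0, -0.0]
force: [-0.2, 0.4, -0.8]
width: 22.8
finger_force: 60.0
```

```bash
python3 -m handwheel '[[[0,0,1],[0,0,0],1],[[0,0,1],[0,0,0],1],[[0,0,0],[0,0,0],1],[[0,0,0],[0,0,0],1]]'
python3 -m handwheel '[[[0,0,1],[0,0,0],1],[[0,0,1],[0,0,0],1],[[0,0,0],[0,0,0],1],[[0,0,0],[0,0,0],1]]'
```

```text
clock: 19.08
eef_pos: [607.7, -30.3, 291.7]
tool_rot: [0.973, 0.231, 0.0, 0.0]
force: [-1.6, -0.7, 4.3]
width: 22.8
finger_force: 60.0
clock: 19.42
eef_pos: [607.7, -30.3, 290.2]
tool_rot: [0.973, 0.231, 0.0, 0.0]
force: [-3.9, 0.4, 9.8]
width: 22.8
finger_force: 60.0
```

```bash
python3 -m handwheel '[[[-0.7,-0.4,0],[0,0,0],1],[[0,0,0],[0,0,0],1],[[0,0,0],[0,0,0],1]]'
python3 -m handwheel '[[[0,0,1],[0,0,0],1],[[0,0,1],[0,0,0],1],[[0,0,0],[0,0,0],1],[[0,0,0],[0,0,0],1]]'
python3 -m handwheel '[[[0,0,1],[0,0,0],1],[[0,0,1],[0,0,0],1],[[0,0,0],[0,0,0],1],[[0,0,0],[0,0,0],1]]'
```

```text
clock: 19.67
eef_pos: [607.0, -30.3, 290.3]
tool_rot: [0.973, 0.231, 0.001, 0.0]
force: [-3.1, 0.2, 9.2]
width: 23.1
finger_force: 60.0
clock: 20.0
eef_pos: [607.0, -30.3, 288.0]
tool_rot: [0.973, 0.231, 0.0, 0.0]
force: [-1.8, 0.1, 7.0]
width: 23.2
finger_force: 60.0
clock: 20.33
eef_pos: [606.6, -30.3, 284.3]
tool_rot: [0.973, 0.231, -0.001, -0.0]
force: [1.0, -2.4, -8.4]
width: 23.2
finger_force: 60.0
```

Past the peak: the snap is now pulling the cap down. Continuing to the flange, then pressing.

```bash
python3 -m handwheel '[[[0,0,2],[0,0,0],1],[[0,0,2],[0,0,0],1],[[0,0,1],[0,0,0],1],[[0,0,0],[0,0,0],1],[[0,0,0],[0,0,0],1]]'
python3 -m handwheel '[[[0,0,1],[0,0,0],1],[[0,0,0.5],[0,0,0],1],[[0,0,0],[0,0,0],1],[[0,0,0],[0,0,0],1]]'
```

```text
clock: 20.75
eef_pos: [607.0, -30.1, 280.5]
tool_rot: [0.973, 0.231, 0.0, 0.0]
force: [-0.5, -0.2, -0.9]
width: 23.6
finger_force: 60.0
clock: 21.08
eef_pos: [606.9, -30.2, 278.8]
tool_rot: [0.973, 0.231, 0.0, 0.0]
force: [0.4, 0.2, -0.0]
width: 22.8
finger_force: 60.0
```

```bash
python3 -m handwheel '[[[0,0,0.7],[0,0,0],1],[[0,0,0.5],[0,0,0],1],[[0,0,0],[0,0,0],1],[[0,0,0],[0,0,0],1],[[0,0,0],[0,0,0],1]]'
python3 -m handwheel '[[[0,0,0.5],[0,0,0],1],[[0,0,0.5],[0,0,0],1],[[0,0,0],[0,0,0],1],[[0,0,0],[0,0,0],1],[[0,0,0],[0,0,0],1]]'
```

```text
clock: 21.5
eef_pos: [606.9, -30.2, 278.3]
tool_rot: [0.973, 0.231, 0.0, 0.0]
force: [-2.8, -0.6, 7.4]
width: 23.1
finger_force: 60.0
clock: 21.92
eef_pos: [606.9, -30.2, 278.3]
tool_rot: [0.973, 0.231, 0.0, 0.0]
force: [-7.3, 0.8, 17.4]
width: 23.1
finger_force: 60.0
```

```bash
python3 -m handwheel '[[[0,0,0.2],[0,0,0],1],[[0,0,0],[0,0,0],1],[[0,0,0],[0,0,0],1],[[0,0,0],[0,0,0],1],[[0,0,0],[0,0,0],1],[[0,0,0],[0,0,0],1],[[0,0,0],[0,0,0],1],[[0,0,0],[0,0,0],1]]'
python3 -m handwheel '[[[0,0,0],[0,0,0],1],[[0,0,0],[0,0,0],1],[[0,0,0],[0,0,0],1],[[0,0,0],[0,0,0],1],[[0,0,0],[0,0,0],1],[[0,0,0],[0,0,0],1]]'
python3 -c "
from workcell import env
print(env.close_job())"
```

```text
clock: 22.58
eef_pos: [606.9, -30.2, 278.3]
tool_rot: [0.973, 0.231, 0.0, 0.0]
force: [-8.0, 0.9, 18.2]
width: 23.0
finger_force: 60.0
clock: 23.08
eef_pos: [606.9, -30.2, 278.3]
tool_rot: [0.973, 0.231, 0.0, 0.0]
force: [-8.5, 0.6, 18.5]
width: 23.0
finger_force: 60.0
the job is handed in; nothing more can be done
None
```

I handed the job in at about 23 s: the tag was scanned, the reader is back upright in its stand, and the narrow cap clicked home and is still held down with about 18 N; no verdict came back.

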